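# Take the torch from its keyhole dock and hold it slanting over the booklet

### The arm

A 7-joint arm with a two-finger parallel gripper is mounted at the origin on the work surface. World frame = base frame: x ahead of the robot, y to its left, z up, the work surface at z = 0. Lengths are in m, angles in rad, forces in N, time in s.
With the tool pointing down it reaches from about 0.4 to 0.875 m from the base axis. Payload 4.4 kg.
Tool frame: the origin (TCP) lies midway between the tips of the shut fingers; the grasp point (between the pads) lies 19 mm behind it (robot.grip_depth is the distance from the TCP to the grasp point, in m); z points along the fingers, y is the line along which they close (so a half turn about z gives the same grasp; the last joint's range is limited). The gripper opens to 85 mm and grips with 20 to 120 N. Pads are 22 mm wide; open, the fingers measure 114 mm over their backs; the gripper's body (76 mm by 85 mm) begins 54 mm behind the grasp point. The pads swing forward as they close: fully open they stand 13 mm farther back than shut.
Start: joints at [-1.382, 0.628, 0.038, 1.517, -0.027, 0.996, -0.02], TCP at [0.164, 0.629, 0.231] pointing down, gripper open.
Joint ranges: [-3.06, 3.06], [-0.37, 2.12], [-1.25, 1.32], [0.18, 2.47], [-1.1, 4.24], [0.23, 1.98], [-2.94, 2.94]. Speed limits (rad/s): [2.57, 2.57, 3.14, 3.14, 3.14, 3.14, 3.14].

### API

Orientations are given as a 3x3 rotation matrix whose columns are the frame's x, y, z axes.
In Python, from rig import robot gives the robot as it stands.
- The arm moves only by the tool drive_tool, never from a script. Its argument "targets" is a list of rows, each an object of numbers: "wx", "wy", "wz": the turn, a rotation vector about the tool's x, y, z in rad; "dx", "dy", "dz": the shift along the tool's x, y, z in cm; "jaw": the opening, from 0 (shut) to 1 (fully open). A call has 1 to 10 rows; each row shifts and turns the commanded pose from where the row before left it, along the tool's axes as they then stand; what a row does not reach is not made up. A row lasts 1/12 s, in which the tool goes at most 41.7 mm and 7.16 degrees, less where a joint would pass 70% of its speed; a pose out of reach is approached as far as the arm can. A call is refused whole if a number of a shift passes 4.17 or a number of a turn 0.125, either way. A call with a gripper value outside its range is refused whole. The fingers move at their own pace and stop on an object; "force" is the grip in N (left out, the last holds). Time passes only in rows, so rows that do not move let the fingers close. It gives the time, the measured TCP pose, the force, the opening and the grip force at its end, in the units of the state.
- robot.state(): the state, without advancing time (a new reading comes with each control period).
- robot.get_image(name): name is "scene" or "top" or "wrist"; returns the picture (420x560x3 uint8, red, green, blue); there is no depth.
- robot.get_calibration(name): a dict with "intrinsics" (3x3 intrinsics, pixels), "camera_from_world" (4x4, takes a point from world to camera coordinates). Camera axes: x right, y down, z forward; pixel columns grow to the right and rows downward; lengths in m; the calibration is good to about 2 mm. A picture is of the moment at which its call begins: read the wrist's pose just before it. get_calibration takes no time and is no camera call; for the wrist camera it gives the pose at the moment of the call.
- robot.finish_job(): hands the job in; it is judged then, once.
The state is a dict: "t": time; "joint_pos": joint angles; "qvel": joint speeds; "joint_torque": joint torques, N m; "position": TCP position; "orientation": TCP orientation; "force": force on the tool from outside, world axes, zero at the start; "moment": the same for the moment, N m; "gripper_width": finger opening in m; "finger_force": force on a finger pad.
Only numpy, scipy, OpenCV 4.12 (cv2) and the standard library are available. Lean on these libraries where they do the work, as an engineer would, in place of code of your own. Each camera call takes 0.05 s, during which the arm holds its last target. There are 200 camera calls.

### The job

Slide the upright red torch along the slot of its yellow-topped dock to the wide opening and draw it up and out. Then tip it until it slants about halfway between upright and level, lens end down, with its lens pointing at the middle of the dark blue booklet from about 10 to 20 cm away, so that its light would rake across the cover. Finish while still holding it there in the air, steady and touching nothing but the gripper; leave the booklet, phone, notepad, bottle and cup where they are.

Things in the scene. Friction and masses are not known exactly. Their poses are not given: they have to be found in the camera images.
- torch: Loose torch, 180 mm long, about 0.2 kg, standing lens down in the dock: silver head, diameter 42 and 36 long, lens at its end; smooth round red body, diameter 25, up to a black tail. Origin: centre of the lens face; z axis from lens to tail (light would go along -z). At the start the lens is 6 mm and the tail 186 mm above the table. Its turn about its own axis does not matter.
- dock: Fixed torch dock, 150 (its x) x 86 x 60 mm high, turned differently each time: black walls and 6 mm floor, yellow top plate 10 mm thick (50 to 60 mm high) with a keyhole along its x axis: a slot 31 mm wide from x = -49.5 mm to a square 51 mm opening at x = +34 mm. Origin under its centre, on the table. The torch slides on the floor; its head passes only the wide opening.
- dock_narrow (a point): Point in the narrow slot, level with the top of the dock's plate (60 mm high), 34 mm from the dock's centre. The torch starts here, up to 12 mm nearer to the wide opening; its head is captive below the plate here and can rise only 8 mm.
- dock_wide (a point): Centre of the wide opening (51 x 51 mm, edged in green), level with the top of the dock's plate (60 mm high), 68 mm from dock_narrow.
- booklet: Closed dark blue booklet lying flat, loose, 125 (its x) x 88 x 6 mm, with a round gold emblem 28 mm across in the middle of its cover. Origin at the centre of its underside.
- booklet_mid (a point): Middle of the booklet's cover, on top of the gold emblem, 6 mm above the table.
- phone: Black phone lying flat, loose, 145 (its x) x 72 x 9 mm. Origin at the centre of its underside. To be left alone.
- pad: Yellow notepad lying flat, loose, 105 (its x) x 100 x 12 mm. Origin at the centre of its underside. To be left alone.
- bottle: Water bottle with a blue cap and label, standing, 62 mm in diameter, 190 mm tall. Origin at the centre of its underside. To be left alone.
- cup: Open black cup, standing, 76 mm in diameter at the rim, 95 mm tall. Origin at the centre of its underside. To be left alone.
Not all that is in view belongs to the job. What is shaped like the dock but orange or purple is not meant.

How it is judged:
By the outcome, as a careful person would: the job done as asked, in the order asked, and still so for the second after the job is handed in, while the arm keeps its last pose, push and grip.
It also fails if it takes over 35 s, if anything falls off the work surface, if the arm or the gripper's body presses on something with over 40 N, if the wrist force passes 120 N, or if a joint passes its speed limit or range.

## Working session

There is one attempt and no reset: what is moved stays moved. The work goes in short steps, Python scripts to look and compute and a tool call to move; the robot and the scene stay as the last step left them, time stands still between calls to the robot, and variables do not carry over. Pictures are saved under pics/ and viewed, at most 10 in all, crops included, and the job is handed in when it is done.

Besides the shell and the picture viewer there is one more tool, called after "Emit:" by a JSON object that holds its "method" and its "body". drive_tool: Moves the arm, as the interface text tells. Its arguments: {"type":"object","properties":{"targets":{"type":"array","items":{"type":"object","properties":{"wx":{"type":"number"},"wy":{"type":"number"},"wz":{"type":"number"},"dx":{"type":"number"},"dy":{"type":"number"},"dz":{"type":"number"},"jaw":{"type":"number"}}}},"force":{"type":"number"}},"required":["targets"]}

```bash
mkdir -p pics; ls
python3 - <<'E'
from rig import robot
import cv2,numpy as np
s=robot.state();print(s['t'],s['position'],np.round(s['orientation'],3))
a=robot.get_image("scene");b=robot.get_image("top")
for n,i in(("scene",a),("top",b)):
    cv2.imwrite(f"pics/{n}0.png",i[:,:,::-1]);c=robot.get_calibration(n);print(np.round(c['intrinsics'],1),np.round(c['camera_from_world'],3))
E
```

```text
pics
0.0 [0.1636625  0.62839244 0.23035679] [[-0.968  0.252 -0.   ]
 [ 0.252  0.968 -0.002]
 [-0.    -0.002 -1.   ]]
[[536.6   0.  289.1]
 [  0.  536.6 215.8]
 [  0.    0.    1. ]] [[ 0.198  0.98  -0.02  -0.079]
 [ 0.609 -0.139 -0.781 -0.247]
 [-0.768  0.143 -0.624  1.78 ]
 [ 0.     0.     0.     1.   ]]
[[475.9   0.  276. ]
 [  0.  475.9 204.9]
 [  0.    0.    1. ]] [[-0.024 -1.    -0.02   0.011]
 [-0.989  0.026 -0.146  0.535]
 [ 0.146  0.016 -0.989  1.063]
 [ 0.     0.     0.     1.   ]]
```

View pics/top0.png

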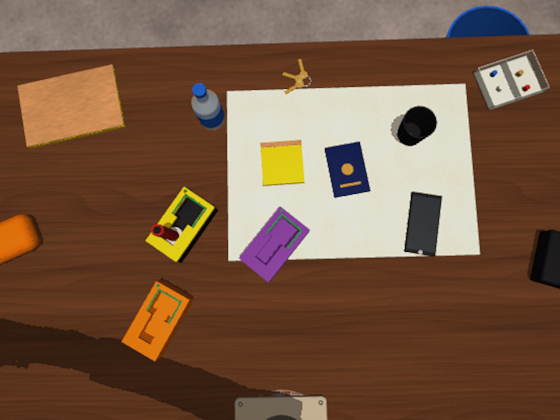

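View pics/scene0.png

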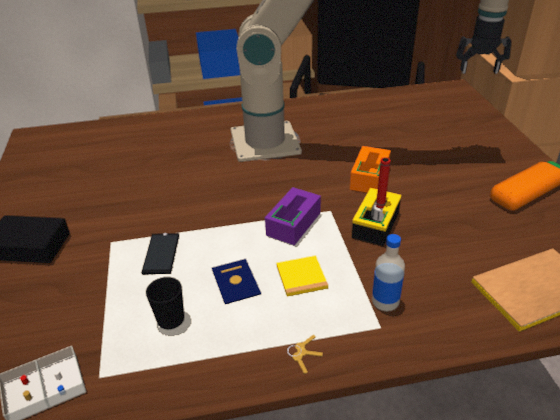

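```bash
cat > h.py <<'E'
import cv2,numpy as np
from rig import robot
def ray(c,px,z):
    K,T=np.array(c['intrinsics']),np.array(c['camera_from_world']);R,t=T[:3,:3],T[:3,3]
    o=-R.T@t;d=(R.T@np.linalg.inv(K)@np.c_[np.atleast_2d(px),np.ones(len(np.atleast_2d(px)))].T).T
    return o+d*((z-o[2])/d[:,2])[:,None]
def blob(hsv,lo,hi,box):
    m=cv2.inRange(hsv,lo,hi);k=np.zeros_like(m);x0,y0,x1,y1=box;k[y0:y1,x0:x1]=m[y0:y1,x0:x1]
    return k
E
python3 - <<'E'
from h import *
np.set_printoptions(precision=4,suppress=True)
i=cv2.imread("pics/top0.png");H=cv2.cvtColor(i,cv2.COLOR_BGR2HSV);c=robot.get_calibration("top")
m=blob(H,(24,150,90),(34,255,255),(135,175,225,270))
p=np.argwhere(m)[:,::-1].astype(float)
w=ray(c,p,.06)[:,:2]
r=cv2.minAreaRect(w.astype(np.float32)*1000);print("dock",r, cv2.boxPoints(r))
g=blob(H,(45,80,40),(80,255,255),(135,175,225,270));q=np.argwhere(g)[:,::-1]
rg=cv2.minAreaRect(ray(c,q,.06)[:,:2].astype(np.float32)*1000);print("green",rg,len(q))
e=blob(H,(10,100,100),(30,255,255),(335,158,360,180));q=np.argwhere(e)[:,::-1].astype(float)
print("emblem",ray(c,q.mean(0),.006),len(q))
b=blob(H,(105,100,20),(130,255,255),(315,135,380,205));q=np.argwhere(b)[:,::-1]
print("booklet",cv2.minAreaRect(ray(c,q,.006)[:,:2].astype(np.float32)*1000))
rd=cv2.inRange(H,(0,120,40),(8,255,255))|cv2.inRange(H,(172,120,40),(180,255,255))
rd=blob(cv2.merge([rd]*3),(255,255,255),(255,255,255),(140,210,190,250));print("red",cv2.boundingRect(rd),np.argwhere(rd).mean(0)[::-1])
v=cv2.resize(i[175:275,130:240],None,fx=5,fy=5,interpolation=cv2.INTER_CUBIC);s=cv2.imread("pics/scene0.png")[145:255,340:410]
v2=cv2.resize(s,None,fx=4.5,fy=4.5,interpolation=cv2.INTER_CUBIC)[:500][:, :240]
v2=cv2.resize(s,(240,377));o=np.zeros((500,790,3),np.uint8);o[:,:550]=v;o[:377,550:]=v2
cv2.imwrite("pics/crop.png",o)
E
```

```text
dock ((495.0250244140625, 216.0746307373047), (88.13241577148438, 151.3603515625), 54.640987396240234) [[407.8036 223.9328]
 [531.2443 136.3408]
 [582.2464 208.2165]
 [458.8057 295.8084]]
green ((530.0458374023438, 196.40643310546875), (66.35279083251953, 57.8338508605957), 54.03253173828125) 112
emblem [[ 0.6231 -0.1747  0.006 ]] 113
booklet ((622.4707641601562, -173.9775390625), (122.02887725830078, 85.48702239990234), 8.884259223937988)
red (145, 210, 34, 39) [164.2969 232.2148]
```

View pics/crop.png

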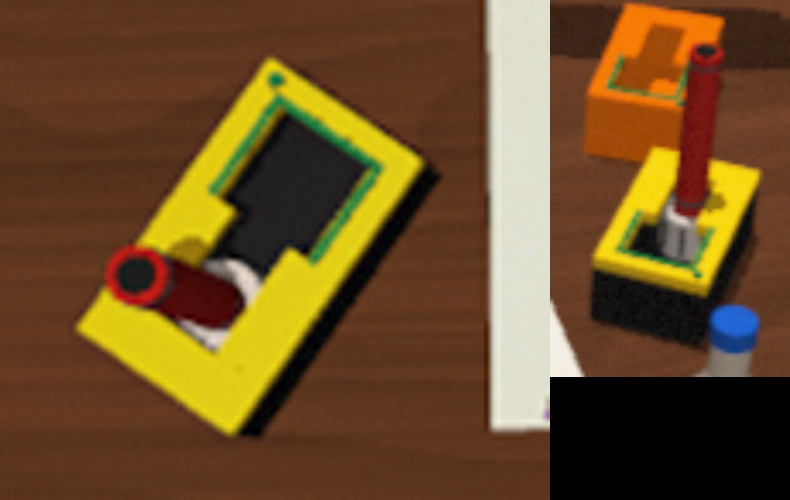

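Run:
```python
from h import *
np.set_printoptions(precision=4,suppress=True)
c=robot.get_calibration("top");t=ray(c,(157.6,230),.186)[0];print("tail",t)
u=np.array([.8157,-.5785]);o=np.array([.495,.216]);d=t[:2]-o;print("along",d@u,"across",u[0]*d[1]-u[1]*d[0])
s=robot.state();R=np.array(s['orientation'])
for q in(o+u*(d@u),):print(R.T@(np.r_[q,.126]-s['position'])*100)
```

```text
tail [0.4688 0.2328 0.186 ]
along -0.031105533077525414 across -0.0014114305324222313
[-39.5534 -30.446   10.501 ]
```

Emit:
{"method": "drive_tool", "body": {"targets": [{"dx": -2.4, "dy": -1.9, "jaw": 1}, {"dx": -2.4, "dy": -1.9}, {"dx": -2.4, "dy": -1.9}, {"dx": -2.4, "dy": -1.9}, {"dx": -2.4, "dy": -1.9}, {"dx": -2.4, "dy": -1.9}, {"dx": -2.4, "dy": -1.9}, {"dx": -2.4, "dy": -1.9}]}}

```text
$.targets[0]: bad value
```

```bash
cat > log.py <<'E'
from h import *
import json
s=robot.state();d={k:np.array(s[k]).tolist() for k in('joint_pos','position','orientation')}
open('log.jsonl','a').write(json.dumps(d)+"\n")
print(s['t'],np.round(s['joint_pos'],3),np.round(s['position'],4),np.round(s['force'],1),s['gripper_width'],s['finger_force']);print(np.round(s['orientation'],3))
E
python3 log.py
```

```text
0.1 [-1.382  0.629  0.038  1.518 -0.027  0.996 -0.02 ] [0.1636 0.6285 0.2305] [-0.7 -0.4 -0.2] 0.08514123135043969 0.0
[[-0.968  0.252 -0.   ]
 [ 0.252  0.968 -0.002]
 [-0.    -0.002 -1.   ]]
```

Emit:
{"method": "drive_tool", "body": {"targets": [{"dx": -2.4, "dy": -1.9}, {"dx": -2.4, "dy": -1.9}, {"dx": -2.4, "dy": -1.9}, {"dx": -2.4, "dy": -1.9}, {"dx": -2.4, "dy": -1.9}, {"dx": -2.4, "dy": -1.9}, {"dx": -2.4, "dy": -1.9}, {"dx": 0}]}}

```text
$.targets[0]: bad value
```

```bash
python3 log.py;python3 - <<'E'
from h import *
cv2.imwrite("pics/w1.png",robot.get_image("wrist")[:,:,::-1])
cv2.imwrite("pics/t1.png",robot.get_image("top")[:,:,::-1])
E
```

```text
0.1 [-1.382  0.629  0.038  1.518 -0.027  0.996 -0.02 ] [0.1636 0.6285 0.2305] [-0.7 -0.4 -0.2] 0.08514123135043969 0.0
[[-0.968  0.252 -0.   ]
 [ 0.252  0.968 -0.002]
 [-0.    -0.002 -1.   ]]
```

View pics/w1.png

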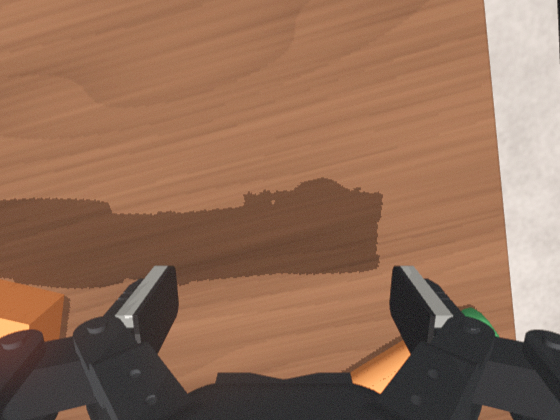

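The wrist picture shows only bare table: the move was refused, perhaps because rows need all seven numbers.

Emit:
{"method": "drive_tool", "body": {"targets": [{"dx": -2.4, "dy": -1.9, "dz": 0, "wx": 0, "wy": 0, "wz": 0, "jaw": 1}, {"dx": -2.4, "dy": -1.9, "dz": 0, "wx": 0, "wy": 0, "wz": 0, "jaw": 1}, {"dx": -2.4, "dy": -1.9, "dz": 0, "wx": 0, "wy": 0, "wz": 0, "jaw": 1}, {"dx": -2.4, "dy": -1.9, "dz": 0, "wx": 0, "wy": 0, "wz": 0, "jaw": 1}, {"dx": -2.4, "dy": -1.9, "dz": 0, "wx": 0, "wy": 0, "wz": 0, "jaw": 1}, {"dx": -2.4, "dy": -1.9, "dz": 0, "wx": 0, "wy": 0, "wz": 0, "jaw": 1}, {"dx": -2.4, "dy": -1.9, "dz": 0, "wx": 0, "wy": 0, "wz": 0, "jaw": 1}, {"dx": -2.4, "dy": -1.9, "dz": 0, "wx": 0, "wy": 0, "wz": 0, "jaw": 1}]}}

```text
t: 0.87
position: [0.3119, 0.4322, 0.2313]
orientation: [[-0.968, 0.252, -0.0], [0.252, 0.968, -0.0], [0.0, -0.0, -1.0]]
force: [0.4, 0.2, -0.5]
gripper_width: 0.0856
finger_force: 0.0
```

```bash
python3 log.py
```

```text
0.8667 [-1.027  0.461  0.041  1.845 -0.025  0.837  0.343] [0.3119 0.4322 0.2313] [ 0.4  0.2 -0.5] 0.08564811335026185 0.0
[[-0.968  0.252 -0.   ]
 [ 0.252  0.968 -0.   ]
 [ 0.    -0.    -1.   ]]
```

Emit:
{"method": "drive_tool", "body": {"targets": [{"dx": -2.5, "dy": -1.9, "dz": 0, "wx": 0, "wy": 0, "wz": 0, "jaw": 1}, {"dx": -2.5, "dy": -1.9, "dz": 0, "wx": 0, "wy": 0, "wz": 0, "jaw": 1}, {"dx": -2.5, "dy": -1.9, "dz": 0, "wx": 0, "wy": 0, "wz": 0, "jaw": 1}, {"dx": -2.5, "dy": -1.9, "dz": 0, "wx": 0, "wy": 0, "wz": 0, "jaw": 1}, {"dx": -2.5, "dy": -1.9, "dz": 0, "wx": 0, "wy": 0, "wz": 0, "jaw": 1}, {"dx": -2.5, "dy": -1.9, "dz": 0, "wx": 0, "wy": 0, "wz": 0, "jaw": 1}, {"dx": -2.5, "dy": -1.9, "dz": 0, "wx": 0, "wy": 0, "wz": 0, "jaw": 1}, {"dx": -2.5, "dy": -1.9, "dz": 0, "wx": 0, "wy": 0, "wz": 0, "jaw": 1}, {"dx": 0, "dy": 0, "dz": 0, "wx": 0, "wy": 0, "wz": 0, "jaw": 1}]}}

```text
t: 1.62
position: [0.471, 0.2292, 0.2314]
orientation: [[-0.965, 0.262, 0.003], [0.262, 0.965, -0.004], [-0.004, -0.003, -1.0]]
force: [0.1, -1.4, -0.3]
gripper_width: 0.0853
finger_force: 0.0
```

```bash
python3 log.py;python3 - <<'E'
from h import *
cv2.imwrite("pics/w2.png",robot.get_image("wrist")[:,:,::-1])
s=robot.state();R=np.array(s['orientation']);c=robot.get_calibration("wrist")
print(R.T@(np.r_[.469,.2346,.126]-s['position'])*100)
K,T=np.array(c['intrinsics']),np.array(c['camera_from_world'])
for p in((.469,.2346,.186,1),(.469,.2346,.126,1)):
    q=K@(T@p)[:3];print(q[:2]/q[2])
E
```

```text
1.6167 [-0.558  0.448  0.069  1.87  -0.034  0.824  0.834] [0.471  0.2292 0.2314] [ 0.1 -1.4 -0.3] 0.08531829462296747 0.0
[[-0.965  0.262  0.003]
 [ 0.262  0.965 -0.004]
 [-0.004 -0.003 -1.   ]]
[ 0.05187491  0.24359306 10.52643119]
[288.42667067 234.74979423]
[287.4715569 205.1957402]
```

View pics/w2.png

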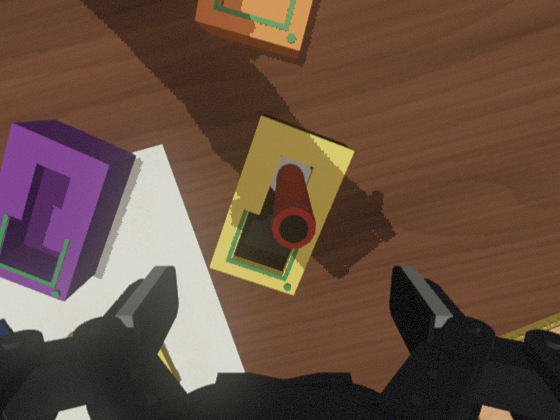

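```bash
cat > kin.py <<'E'
import json,itertools,numpy as np
from scipy.spatial.transform import Rotation as Rn
from scipy.optimize import least_squares
D=[json.loads(l) for l in open('log.jsonl')]
def fk(q,S,p):
    L0,L1,a1,L2,a2,L3,psi,tau=p
    R=Rn.from_euler('z',psi);t=np.array([0,0,L0])
    tr=[None,(0,0,L1*0),(0,0,L1),(a1,0,0),(-a1,0,L2),(a2,0,0),(0,0,L3)]
    for i in range(7):
        R=R*Rn.from_euler('zyzyzyz'[i],S[i]*q[i])
        if tr[i] is not None:t=t+R.apply(tr[i])
    return t,(R*Rn.from_euler('z',tau))
def fit(D,S):
    def f(p):
        o=[]
        for d in D:
            t,R=fk(d['joint_pos'],S,p);o+=list(t-d['position'])+list((R.as_matrix()-d['orientation']).ravel()*.3)
        return np.r_[o,1e-3*p[[2,4]]]
    b=None
    for psi in(0,):
        for tau in(0,1.57,3.14,-1.57):
            r=least_squares(f,[.3,.35,0,.35,0,.2,psi,tau])
            if b is None or r.cost<b.cost:b=r
    return b
E
python3 - <<'E'
from kin import *
np.set_printoptions(precision=4,suppress=True)
res=[]
for s in itertools.product((1,-1),repeat=3):
    S=[-1,1,s[0],1,s[1],1,s[2]];r=fit(D,S);res.append((r.cost,S,r.x))
for c in sorted(res,key=lambda c:c[0])[:4]:print(c)
from h import *
s=robot.state();c=robot.get_calibration("wrist")
t=ray(c,(293,229),.186)[0];print(t,np.array(s['orientation']).T@(np.r_[t[:2],.126]-s['position'])*100)
E
```

```text
(np.float64(4.111679734437323e-06), [-1, 1, -1, 1, -1, 1, -1], array([-1.4306,  0.5393,  1.0588,  0.3693, -0.0199, -1.4261,  0.0007,
        1.5715]))
(np.float64(0.0004130806211070338), [-1, 1, 1, 1, 1, 1, -1], array([-0.2925,  0.5667, -2.504 ,  0.3847,  0.0114, -0.2752,  0.0142,
       -4.5829]))
(np.float64(0.0007382477590799425), [-1, 1, -1, 1, 1, 1, -1], array([-0.688 ,  0.5476, -1.5522,  0.3759, -0.0107, -0.6799, -0.0265,
        1.5789]))
(np.float64(0.0010611448058889276), [-1, 1, 1, 1, -1, 1, -1], array([ 0.5883,  0.5733,  3.543 ,  0.3868,  0.0145,  0.6081,  0.0157,
       -4.616 ]))
[0.4664 0.2379 0.186 ] [ 0.3905  0.4958 10.5256]
```

Emit:
{"method": "drive_tool", "body": {"force": 60, "targets": [{"dx": 0.2, "dy": 0.4, "dz": 2.0, "wx": 0, "wy": 0, "wz": 0, "jaw": 1}, {"dx": 0, "dy": 0, "dz": 3.0, "wx": 0, "wy": 0, "wz": 0, "jaw": 1}, {"dx": 0, "dy": 0, "dz": 3.0, "wx": 0, "wy": 0, "wz": 0, "jaw": 1}, {"dx": 0, "dy": 0, "dz": 2.5, "wx": 0, "wy": 0, "wz": 0, "jaw": 1}, {"dx": 0, "dy": 0, "dz": 0, "wx": 0, "wy": 0, "wz": 0, "jaw": 0.5}, {"dx": 0, "dy": 0, "dz": 0, "wx": 0, "wy": 0, "wz": 0, "jaw": 0.4}]}}

```text
t: 2.17
position: [0.4643, 0.2409, 0.1256]
orientation: [[-0.968, 0.251, -0.003], [0.251, 0.968, -0.001], [0.003, -0.002, -1.0]]
force: [0.5, -0.5, 0.6]
gripper_width: 0.0636
finger_force: 0.0
```

Emit:
{"method": "drive_tool", "body": {"targets": [{"dx": 0, "dy": 0, "dz": 0, "wx": 0, "wy": 0, "wz": 0, "jaw": 0.2}, {"dx": 0, "dy": 0, "dz": 0, "wx": 0, "wy": 0, "wz": 0, "jaw": 0}, {"dx": 0, "dy": 0, "dz": 0, "wx": 0, "wy": 0, "wz": 0, "jaw": 0}, {"dx": 0, "dy": 0, "dz": 0, "wx": 0, "wy": 0, "wz": 0, "jaw": 0}, {"dx": 0, "dy": 0, "dz": 0, "wx": 0, "wy": 0, "wz": 0, "jaw": 0}, {"dx": 0, "dy": 0, "dz": 0, "wx": 0, "wy": 0, "wz": 0, "jaw": 0}]}}

```text
t: 2.67
position: [0.4664, 0.2408, 0.1278]
orientation: [[-0.968, 0.252, 0.002], [0.252, 0.968, 0.001], [-0.002, 0.002, -1.0]]
force: [-1.0, -0.2, 8.1]
gripper_width: 0.0239
finger_force: 57.9
```

```bash
python3 log.py;python3 - <<'E'
from h import *
s=robot.state();R=np.array(s['orientation'])
print("u*68mm in tool",R.T@np.r_[.8157,-.5785,0]*6.8, "to wide", R.T@(np.r_[.5228,.1964,.126]-s['position'])*100)
a=robot.get_image("wrist");b=robot.get_image("scene")[120:260,320:430]
o=np.zeros((420,790,3),np.uint8);o[:,:460]=a[:,50:510];o[:,460:]=cv2.resize(b,(330,420))
cv2.imwrite("pics/w3.png",o[:,:,::-1])
E
```

```text
2.6667 [-0.561  0.599  0.047  1.968 -0.049  0.573  0.834] [0.4664 0.2408 0.1278] [-1.  -0.2  8.1] 0.023930573676190208 57.91776180267334
[[-0.968  0.252  0.002]
 [ 0.252  0.968  0.001]
 [-0.002  0.002 -1.   ]]
u*68mm in tool [-6.36001173 -2.40656027  0.00688015] to wide [-6.57598974 -2.87277444  0.18678799]
```

View pics/w3.png

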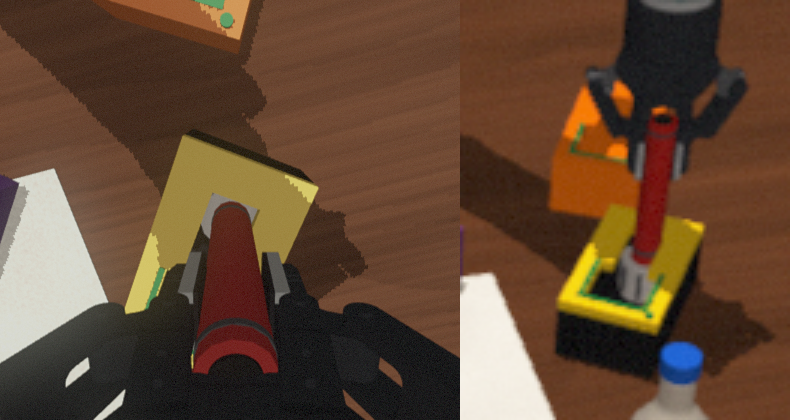

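Emit:
{"method": "drive_tool", "body": {"targets": [{"dx": 0, "dy": 0, "dz": -0.3, "wx": 0, "wy": 0, "wz": 0, "jaw": 0}, {"dx": -1.0, "dy": -0.4, "dz": 0, "wx": 0, "wy": 0, "wz": 0, "jaw": 0}, {"dx": -1.0, "dy": -0.4, "dz": 0, "wx": 0, "wy": 0, "wz": 0, "jaw": 0}, {"dx": -1.0, "dy": -0.4, "dz": 0, "wx": 0, "wy": 0, "wz": 0, "jaw": 0}, {"dx": 0, "dy": 0, "dz": 0, "wx": 0, "wy": 0, "wz": 0, "jaw": 0}]}}

```text
t: 3.18
position: [0.4947, 0.2183, 0.1293]
orientation: [[-0.967, 0.256, 0.002], [0.256, 0.967, -0.001], [-0.003, -0.001, -1.0]]
force: [-0.1, -0.2, -1.8]
gripper_width: 0.0238
finger_force: 58.3
```

Emit:
{"method": "drive_tool", "body": {"targets": [{"dx": -1.0, "dy": -0.4, "dz": 0, "wx": 0, "wy": 0, "wz": 0, "jaw": 0}, {"dx": -1.0, "dy": -0.4, "dz": 0, "wx": 0, "wy": 0, "wz": 0, "jaw": 0}, {"dx": -0.8, "dy": -0.3, "dz": 0, "wx": 0, "wy": 0, "wz": 0, "jaw": 0}, {"dx": 0, "dy": 0, "dz": 0, "wx": 0, "wy": 0, "wz": 0, "jaw": 0}]}}

```text
t: 3.52
position: [0.5183, 0.2014, 0.1293]
orientation: [[-0.967, 0.255, 0.002], [0.255, 0.967, -0.001], [-0.002, -0.0, -1.0]]
force: [0.4, 0.5, -1.1]
gripper_width: 0.0238
finger_force: 58.3
```

```bash
python3 log.py;python3 - <<'E'
from h import *
a=robot.get_image("wrist");cv2.imwrite("pics/w4.png",a[:,:,::-1]);t=robot.get_image("top")
cv2.imwrite("pics/t4.png",t[:,:,::-1])
o=np.zeros((420,800,3),np.uint8);o[:,:460]=a[:,50:510];o[:340,460:]=cv2.resize(t[175:260,140:225],(340,340),interpolation=2)
cv2.imwrite("pics/v4.png",o[:,:,::-1])
E
```

```text
3.5167 [-0.449  0.631  0.04   1.882 -0.038  0.628  0.928] [0.5183 0.2014 0.1293] [ 0.4  0.5 -1.1] 0.023767264149684036 58.31868588924408
[[-0.967  0.255  0.002]
 [ 0.255  0.967 -0.001]
 [-0.002 -0.    -1.   ]]
```

View pics/v4.png

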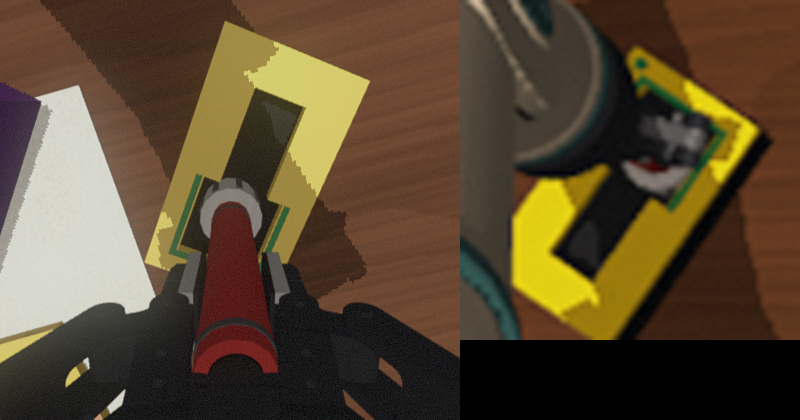

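Run:
```python
from h import *
c=robot.get_calibration("wrist");s=robot.state();R=np.array(s['orientation']);P=np.array(s['position'])
p=ray(c,[(306,88),(355,106),(275,22),(419,80)],.06)[:,:2];print(p,np.linalg.norm(p[0]-p[1]),np.linalg.norm(p[2]-p[3]))
for a,b,L in((0,1,83.5),(2,3,109)):
    v=p[b]-p[a];n=np.array([v[1],-v[0]])/np.linalg.norm(v);n*=np.sign(n[0])
    for u in(n,np.array([.8157,-.5785])):
        w=(p[a]+p[b])/2+u*L/1000;print(u,"wide",w,"tool cm",R.T[:2,:2]@(w-P[:2])*100)
```

```text
[[0.4428445  0.23501396]
 [0.45933225 0.25956717]
 [0.4061159  0.22697476]
 [0.45473134 0.29678584]] 0.02957542689842208 0.08507084651536533
[ 0.83018932 -0.55748156] wide [0.52040918 0.20074085] tool cm [-0.47652966 -0.12411309]
[ 0.8157 -0.5785] wide [0.51919933 0.19898582] tool cm [-0.40389312 -0.32452052]
[ 0.82062286 -0.57147014] wide [0.51987151 0.19959005] tool cm [-0.45363366 -0.24905382]
[ 0.8157 -0.5785] wide [0.51933492 0.1988238 ] tool cm [-0.42111113 -0.33676385]
```

Emit:
{"method": "drive_tool", "body": {"targets": [{"dx": -0.3, "dy": -0.2, "dz": 0, "wx": 0, "wy": 0, "wz": 0, "jaw": 0}, {"dx": 0, "dy": 0, "dz": -0.5, "wx": 0, "wy": 0, "wz": 0, "jaw": 0}, {"dx": 0, "dy": 0, "dz": -0.5, "wx": 0, "wy": 0, "wz": 0, "jaw": 0}, {"dx": 0, "dy": 0, "dz": -0.5, "wx": 0, "wy": 0, "wz": 0, "jaw": 0}]}}

```text
t: 3.95
position: [0.5182, 0.2012, 0.1449]
orientation: [[-0.968, 0.252, 0.0], [0.252, 0.968, 0.0], [0.0, 0.0, -1.0]]
force: [0.5, 0.6, -0.3]
gripper_width: 0.0238
finger_force: 58.3
```

Emit:
{"method": "drive_tool", "body": {"force": 90, "targets": [{"dx": 0, "dy": 0, "dz": -1.5, "wx": 0, "wy": 0, "wz": 0, "jaw": 0}, {"dx": 0, "dy": 0, "dz": -1.5, "wx": 0, "wy": 0, "wz": 0, "jaw": 0}, {"dx": 0, "dy": 0, "dz": -2.0, "wx": 0, "wy": 0, "wz": 0, "jaw": 0}, {"dx": 0, "dy": 0, "dz": -2.0, "wx": 0, "wy": 0, "wz": 0, "jaw": 0}, {"dx": 0, "dy": 0, "dz": -2.0, "wx": 0, "wy": 0, "wz": 0, "jaw": 0}, {"dx": 0, "dy": 0, "dz": -2.0, "wx": 0, "wy": 0, "wz": 0, "jaw": 0}, {"dx": 0, "dy": 0, "dz": -2.0, "wx": 0, "wy": 0, "wz": 0, "jaw": 0}]}}

```text
t: 4.53
position: [0.5179, 0.2011, 0.276]
orientation: [[-0.968, 0.252, 0.0], [0.252, 0.968, 0.0], [-0.0, 0.0, -1.0]]
force: [1.0, 0.2, -1.8]
gripper_width: 0.0233
finger_force: 87.4
```

```bash
python3 log.py
```

```text
4.5333 [-0.457  0.443  0.054  1.729 -0.028  0.97   0.924] [0.5179 0.2011 0.276 ] [ 1.   0.2 -1.8] 0.023263962118194655 87.35559225082397
[[-0.968  0.252  0.   ]
 [ 0.252  0.968  0.   ]
 [-0.     0.    -1.   ]]
```

Emit:
{"method": "drive_tool", "body": {"targets": [{"dx": 0, "dy": 0, "dz": -1, "wx": 0.1, "wy": 0, "wz": 0, "jaw": 0}, {"dx": 0, "dy": 0, "dz": -1, "wx": 0.1, "wy": 0, "wz": 0, "jaw": 0}, {"dx": 0, "dy": 0, "dz": 0, "wx": 0.1, "wy": 0, "wz": 0, "jaw": 0}, {"dx": 0, "dy": 0, "dz": 0, "wx": 0, "wy": 0.0, "wz": 0, "jaw": 0}]}}

```text
t: 4.87
position: [0.5181, 0.2078, 0.2936]
orientation: [[-0.97, 0.233, -0.073], [0.244, 0.927, -0.286], [0.001, -0.295, -0.956]]
force: [0.4, 1.4, -2.4]
gripper_width: 0.023
finger_force: 88.3
```

```bash
python3 log.py
cat > plan.py <<'E'
from kin import *
np.set_printoptions(precision=3,suppress=True)
S=[-1,1,-1,1,-1,1,-1];r=fit(D,S);p=r.x;print("fit",r.cost,p)
lo=np.array([-3.06,-.37,-1.25,.18,-1.1,.23,-2.94])+.08;hi=np.array([3.06,2.12,1.32,2.47,4.24,1.98,2.94])-.08
q0=np.array(D[-1]['joint_pos']);mid=np.array([.623,-.1745,.006])
for deg in range(-180,180,20):
  h=np.array([np.cos(np.radians(deg)),np.sin(np.radians(deg))]);d=np.r_[h*.7071,-.7071]
  tcp=mid-d*(.15+.12)
  def f(q):
    t,R=fk(q,S,p);return np.r_[(t-tcp)*10,(R.as_matrix()[:,2]-d)*3,.02*(q-q0)]
  b=min((least_squares(f,np.clip(q0+x,lo,hi),bounds=(lo,hi)) for x in (0,*np.random.default_rng(0).normal(0,.6,(5,7)))),key=lambda r:r.cost)
  t,R=fk(b.x,S,p);print(deg,np.round(b.cost,4),b.x,"err mm",np.linalg.norm(t-tcp)*1e3,"R",R.as_matrix()[:,1])
E
python3 plan.py
```

```text
4.8667 [-0.639  0.549  0.129  1.536  0.153  1.274  0.742] [0.5181 0.2078 0.2936] [ 0.4  1.4 -2.4] 0.023032512283480588 88.25160384178162
[[-0.97   0.233 -0.073]
 [ 0.244  0.927 -0.286]
 [ 0.001 -0.295 -0.956]]
fit 4.4840957047363374e-05 [ 0.33   0.557 -0.013  0.384 -0.001  0.339 -0.049  1.522]
-180 0.7653 [0.069 1.23  0.19  0.45  0.    1.9   0.742] err mm 72.45957238974323 R [ 0.745  0.52  -0.417]
-160 0.4313 [-0.117  1.247  0.407  0.472  0.001  1.9    0.742] err mm 54.41298063833125 R [ 0.668  0.499 -0.552]
-140 0.0845 [-0.281  1.266  0.577  0.512  0.002  1.9    0.742] err mm 24.005714043375256 R [ 0.605  0.46  -0.65 ]
-120 0.0002 [-0.388  1.137  0.321  0.81   0.314  1.722  0.742] err mm 0.0276261069546396 R [ 0.438  0.56  -0.704]
-100 0.0001 [-0.564  0.928  0.33   1.332  0.45   1.309  0.742] err mm 0.005032601048615221 R [ 0.253  0.667 -0.701]
-80 0.0001 [-0.68   0.752  0.307  1.776  0.701  0.958  0.742] err mm 0.007948506147458435 R [-0.06   0.706 -0.706]
-60 0.0004 [-0.629  0.592  0.146  2.19   1.231  0.755  0.742] err mm 0.023902804926441777 R [-0.56   0.467 -0.684]
-40 0.0932 [
[... 515 characters left out ...]
92006 R [ 0.554 -0.826 -0.106]
60 0.0006 [ 0.745  0.837  0.269  1.538 -0.888  1.387  0.742] err mm 0.006597793998174447 R [ 0.801 -0.589 -0.11 ]
80 0.0006 [ 0.763  1.019  0.065  1.058 -0.634  1.629  0.742] err mm 0.01668714396395109 R [ 0.978 -0.206 -0.033]
100 0.0092 [ 0.792  1.271 -0.629  0.535 -0.009  1.9    0.742] err mm 7.5352518013935414 R [0.956 0.263 0.127]
120 0.2645 [ 0.639  1.256 -0.487  0.487 -0.001  1.9    0.742] err mm 42.56355702917177 R [0.934 0.356 0.036]
140 0.6396 [ 0.462  1.237 -0.289  0.458 -0.001  1.9    0.742] err mm 66.25224764607046 R [ 0.89   0.445 -0.096]
160 0.8542 [ 0.267  1.226 -0.053  0.446 -0.     1.9    0.742] err mm 76.53190598254027 R [ 0.824  0.505 -0.256]
```

Emit:
{"method": "drive_tool", "body": {"targets": [{"dx": 0, "dy": 0, "dz": -0.5, "wx": 0.08, "wy": 0, "wz": 0, "jaw": 0}, {"dx": 0, "dy": 0, "dz": -0.5, "wx": 0.08, "wy": 0, "wz": 0, "jaw": 0}, {"dx": 0, "dy": 0, "dz": 0, "wx": 0.08, "wy": 0, "wz": 0, "jaw": 0}, {"dx": 0, "dy": 0, "dz": 0, "wx": 0.08, "wy": 0, "wz": 0, "jaw": 0}, {"dx": 0, "dy": 0, "dz": 0, "wx": 0.08, "wy": 0, "wz": 0, "jaw": 0}, {"dx": 0, "dy": 0, "dz": 0, "wx": 0.08, "wy": 0, "wz": 0, "jaw": 0}, {"dx": 0, "dy": 0, "dz": 0, "wx": 0, "wy": 0, "wz": 0, "jaw": 0}]}}

```text
t: 5.45
position: [0.5181, 0.2073, 0.3]
orientation: [[-0.969, 0.172, -0.179], [0.248, 0.688, -0.682], [0.006, -0.705, -0.709]]
force: [-1.2, 0.7, -3.2]
gripper_width: 0.0235
finger_force: 88.5
```

```bash
python3 log.py
cat > aim.py <<'E'
from h import *
s=robot.state();R=np.array(s['orientation']);P=np.array(s['position']);d=R[:,2]
g=np.array([.6231,-.1745,.006])-d*.272
print("target",g,"tilt",np.degrees(np.arccos(-d[2])),"level part",R.T@np.r_[(g-P)[:2],0]*100,"all",R.T@(g-P)*100)
E
python3 aim.py
```

```text
5.45 [-0.798  0.796  0.212  1.287  0.332  1.689  0.654] [0.5181 0.2073 0.3   ] [-1.2  0.7 -3.2] 0.02347757051314339 88.52469563484192
[[-0.969  0.172 -0.179]
 [ 0.248  0.688 -0.682]
 [ 0.006 -0.705 -0.709]]
target [0.67179409 0.01090004 0.19897593] tilt 44.80816253809735 level part [-19.7665028  -10.87101729  10.63655943] all [-19.82509501  -3.74952773  17.8061403 ]
```

Emit:
{"method": "drive_tool", "body": {"targets": [{"dx": -1.2, "dy": -0.7, "dz": 0.7, "wx": 0, "wy": 0, "wz": 0, "jaw": 0}, {"dx": -2.3, "dy": -1.3, "dz": 1.25, "wx": 0, "wy": 0, "wz": 0, "jaw": 0}, {"dx": -2.3, "dy": -1.3, "dz": 1.25, "wx": 0, "wy": 0, "wz": 0, "jaw": 0}, {"dx": -2.3, "dy": -1.3, "dz": 1.25, "wx": 0, "wy": 0, "wz": 0, "jaw": 0}, {"dx": -2.3, "dy": -1.3, "dz": 1.25, "wx": 0, "wy": 0, "wz": 0, "jaw": 0}, {"dx": -2.3, "dy": -1.3, "dz": 1.25, "wx": 0, "wy": 0, "wz": 0, "jaw": 0}, {"dx": -2.3, "dy": -1.3, "dz": 1.25, "wx": 0, "wy": 0, "wz": 0, "jaw": 0}, {"dx": -2.3, "dy": -1.2, "dz": 1.2, "wx": 0, "wy": 0, "wz": 0, "jaw": 0}, {"dx": -1.2, "dy": -0.7, "dz": 0.6, "wx": 0, "wy": 0, "wz": 0, "jaw": 0}, {"dx": -1.0, "dy": -0.5, "dz": 0.5, "wx": 0, "wy": 0, "wz": 0, "jaw": 0}]}}

```text
t: 6.28
position: [0.6703, 0.0055, 0.3072]
orientation: [[-0.967, 0.184, -0.179], [0.256, 0.688, -0.679], [-0.002, -0.702, -0.712]]
force: [0.8, -0.1, -1.5]
gripper_width: 0.0231
finger_force: 88.5
```

```bash
python3 log.py; python3 aim.py
```

```text
6.2833 [-0.472  0.863  0.262  1.128  0.46   1.592  0.962] [0.6703 0.0055 0.3072] [ 0.8 -0.1 -1.5] 0.023078456461772336 88.497154712677
[[-0.967  0.184 -0.179]
 [ 0.256  0.688 -0.679]
 [-0.002 -0.702 -0.712]]
target [0.67170262 0.01019375 0.19967499] tilt 44.598827368514556 level part [-0.01788282  0.34579362 -0.34093655] all [2.28641086e-03 7.89625571e+00 7.31603355e+00]
```

Emit:
{"method": "drive_tool", "body": {"targets": [{"dx": 0, "dy": 1.4, "dz": 1.3, "wx": 0, "wy": 0, "wz": 0, "jaw": 0}, {"dx": 0, "dy": 1.6, "dz": 1.5, "wx": 0, "wy": 0, "wz": 0, "jaw": 0}, {"dx": 0, "dy": 1.6, "dz": 1.5, "wx": 0, "wy": 0, "wz": 0, "jaw": 0}, {"dx": 0, "dy": 1.6, "dz": 1.5, "wx": 0, "wy": 0, "wz": 0, "jaw": 0}, {"dx": 0, "dy": 1.0, "dz": 0.9, "wx": 0, "wy": 0, "wz": 0, "jaw": 0}, {"dx": 0, "dy": 0.7, "dz": 0.6, "wx": 0, "wy": 0, "wz": 0, "jaw": 0}, {"dx": 0, "dy": 0, "dz": 0, "wx": 0, "wy": 0, "wz": 0, "jaw": 0}, {"dx": 0, "dy": 0, "dz": 0, "wx": 0, "wy": 0, "wz": 0, "jaw": 0}, {"dx": 0, "dy": 0, "dz": 0, "wx": 0, "wy": 0, "wz": 0, "jaw": 0}]}}

```text
t: 7.03
position: [0.6719, 0.0141, 0.1997]
orientation: [[-0.968, 0.181, -0.176], [0.252, 0.688, -0.68], [-0.002, -0.703, -0.712]]
force: [1.1, -0.5, -1.1]
gripper_width: 0.023
finger_force: 88.5
```

```bash
python3 log.py; python3 aim.py
python3 - <<'E'
from h import *
t=robot.get_image("top");s=robot.get_image("scene")
o=np.zeros((420,800,3),np.uint8);o[:,:400]=cv2.resize(t[60:270,190:390],(400,420));o[:,400:]=cv2.resize(s[150:360,210:410],(400,420))
cv2.imwrite("pics/f.png",o[:,:,::-1])
E
```

```text
7.0333 [-0.48   0.968  0.247  1.206  0.446  1.443  0.859] [0.6719 0.0141 0.1997] [ 1.1 -0.5 -1.1] 0.022995644233064157 88.50290536880493
[[-0.968  0.181 -0.176]
 [ 0.252  0.688 -0.68 ]
 [-0.002 -0.703 -0.712]]
target [0.67085264 0.01056831 0.19952883] tilt 44.642660772198774 level part [ 0.01525756 -0.2611013   0.25781653] all [ 0.01530147 -0.24696834  0.27212695]
```

View pics/f.png

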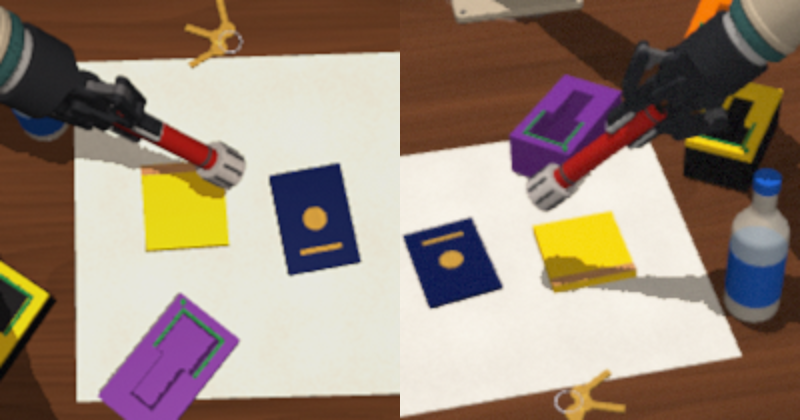

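The torch hangs in the air with its lens toward the booklet emblem, and nothing else has moved. I'll check its axis against the model in both views.

Run:
```python
from h import *
s=robot.state();R=np.array(s['orientation']);P=np.array(s['position']);d=R[:,2]
C={}
for n in("top","scene"):
    c=robot.get_calibration(n);K,T=np.array(c['intrinsics']),np.array(c['camera_from_world']);C[n]=K@T[:3]
    for k,l in(("lens",.122),("headback",.086)):
        q=C[n]@np.r_[P+d*l,1];print(n,k,q[:2]/q[2])
i=robot.get_image("top");j=robot.get_image("scene")
# red-body axis in each view -> plane -> intersect
pl=[]
for n,im,b in(("top",i,(260,110,310,160)),("scene",j,(285,195,345,250))):
    H=cv2.cvtColor(im,cv2.COLOR_RGB2HSV);m=blob(H,(0,150,60),(7,255,255),b)|blob(H,(173,150,60),(180,255,255),b)
    k,L,st,ce=cv2.connectedComponentsWithStats(m);a=1+st[1:,4].argmax();pts=np.argwhere(L==a)[:,::-1].astype(np.float32)
    vx,vy,x,y=cv2.fitLine(pts,cv2.DIST_L2,0,.01,.01).ravel();print(n,len(pts),x,y,vx,vy)
    pl.append(C[n].T@np.array([-vy,vx,vy*x-vx*y]))
a,b=pl;v=np.cross(a[:3],b[:3]);v/=np.linalg.norm(v);v*=-np.sign(v[2])
p=np.linalg.lstsq(np.array([a[:3],b[:3]]),-np.array([a[3],b[3]]),rcond=None)[0]
mid=np.array([.6231,-.1745,.006]);w=mid-p;print("axis",v,"tcp d",d,"tilt",np.degrees(np.arccos(-v[2])),"miss mm",(w-v*(w@v))*1e3,"hit z=.006",p+v*(.006-p[2])/v[2])
```

```text
top lens [304.30804686 147.13475454]
top headback [293.25742176 141.42330876]
scene lens [280.42719453 247.14787531]
scene headback [291.52580943 238.73264691]
top 262 281.39694 132.70229 0.881606 0.47198614
scene 553 314.75046 221.63654 0.83111656 -0.5560982
axis [-0.2090237  -0.70366178 -0.6790944 ] tcp d [-0.17559023 -0.68021552 -0.71167051] tilt 47.22708363950262 miss mm [ 3.91717808  6.63053407 -8.07610322] hit z=.006 [ 0.61669702 -0.1894988   0.006     ]
```

Emit:
{"method": "drive_tool", "body": {"targets": [{"dx": 0, "dy": 0.3, "dz": 0, "wx": 0, "wy": 0, "wz": 0, "jaw": 0}, {"dx": 0, "dy": 0, "dz": 0, "wx": 0, "wy": 0, "wz": 0, "jaw": 0}, {"dx": 0, "dy": 0, "dz": 0, "wx": 0, "wy": 0, "wz": 0, "jaw": 0}, {"dx": 0, "dy": 0, "dz": 0, "wx": 0, "wy": 0, "wz": 0, "jaw": 0}, {"dx": 0, "dy": 0, "dz": 0, "wx": 0, "wy": 0, "wz": 0, "jaw": 0}, {"dx": 0, "dy": 0, "dz": 0, "wx": 0, "wy": 0, "wz": 0, "jaw": 0}]}}

```text
t: 7.73
position: [0.6717, 0.0161, 0.1961]
orientation: [[-0.968, 0.179, -0.177], [0.252, 0.688, -0.681], [0.0, -0.703, -0.711]]
force: [-0.8, -0.3, -0.6]
gripper_width: 0.0231
finger_force: 88.5
```

```bash
python3 aim.py; python3 -c "
from rig import robot
print(robot.finish_job())"
```

```text
target [0.67133834 0.01063943 0.19934026] tilt 44.69916191234783 level part [-0.09987571 -0.38149496  0.37750549] all [-0.09986601 -0.61037784  0.14620635]
the job is handed in; nothing more can be done
None
```

The job is handed in: the torch is out of the dock and held in the air at about 45° lens down, with the lens about 15 cm from the booklet's middle and aimed within about 1 cm of it (arm and camera estimates differ slightly); nothing else was seen to move, and the last arm reading was at 7.7 s.

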